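# Change the grinding head and hold the recessed reset

### The job

Fit a fresh grinding head to the glass grinder: slide the steel sleeve whose bore fits the spindle right down onto its seat and let go of it. Then clear the wear counter: take the stylus from its wooden stand, reach its point through the round hole in the control box and hold the recessed reset key fully down, and finish there, still gripping the stylus and still pressing. Do not press the raised start button beside the hole, and leave the other sleeve and everything else on the bench where it is.

Things in the scene. Friction and masses are not known exactly. Their poses are not given: they have to be found in the camera images.
- grinder: Glass grinder fixed on the bench: grey box 206 x 206 mm with a white slotted deck 100 mm above the bench, yawed. Origin: underside centre, z up. The spindle stands upright at its centre.
- spindle_seat (a point): Centre of the grinder spindle's seat, 104 mm above the bench: the flat top of a 34 mm wide, 4 mm high collar on the deck, where the sleeve's underside must rest. The fixed steel spindle rises 40 mm from here, vertical, 14 mm in diameter, its last 6 mm tapering to 8 mm.
- sleeve_wide: Grinding head that fits: steel sleeve standing on end, outside diameter 36 mm, bore 18 mm right through, 32 mm high, about 160 g. Origin: centre of its underside, z up along the bore. It may stand in either of the two sleeve places.
- sleeve_narrow: The other sleeve, does not fit the spindle: same outside (36 mm diameter, 32 mm high) but a bore of only 9 mm. Origin: centre of its underside. Stays where it is.
- control: Control box fixed on the bench, grey, 110 x 90 mm and 55 mm high, yawed. Origin: underside centre, z up. In its top are the round reset hole and, 53 mm from it, the raised start button.
- reset_hole (a point): Centre of the mouth of the reset hole in the top of the control box, 55 mm above the bench: a vertical round hole 14 mm in diameter. The reset key's flat top, 11.4 mm wide, lies centred in it, 25 mm below this point when up.
- reset_key (a joint): Travel of the recessed reset key in m: 0 up, 0.006 fully down (it moves straight down). Sprung: starts to move at 1.5 N, fully down at 5 N, comes up again when released.
- start (a joint): Travel of the raised start button in m: 0 up, 0.005 fully down. A grey button 22 mm wide in a black ring, standing 21 mm above the top of the control box. Not to be pressed.
- stand: Wooden stylus stand fixed on the bench, 40 x 40 mm, 75 mm high, with a vertical 10 mm through hole in its middle. Origin: underside centre.
- stylus: Stylus, 40 g, upright in the stand: steel rod 7 mm thick, 70 mm long, pointing down, below a round wooden handle 16 mm thick, 60 mm long. The handle rests on the stand, so the point starts 5 mm above the bench, the handle spans 75 to 135 mm; the point must rise 70 mm to clear the stand. Origin: the rod's lower end (point), z up to the handle.
- stylus_tip (a point): The stylus's point (same place as its origin).
- spool: Bystander: aluminium spool, 54 mm wide, 40 mm high. Origin: underside centre.
- jar: Bystander: glass jar with a steel cap, 56 mm wide, 70 mm high. Origin: underside centre.
- bowl: Bystander: blue plastic bowl, 110 mm wide, 45 mm high. Origin: underside centre.
- hammer: Bystander: hammer lying on the bench, 220 mm long. Origin: underside, near its middle.
- screwdriver: Bystander: screwdriver lying on the bench, 170 mm long. Origin: underside, near its middle.
- carton: Bystander: cardboard box 90 x 70 x 50 mm. Origin: underside centre.
- cup: Bystander: white ceramic cup, 72 mm wide, 70 mm high. Origin: underside centre.

How it is judged:
By the outcome, as a careful person would: the job done as asked, in the order asked, and still so for the second after the job is handed in, while the arm keeps its last pose, push and grip.
It also fails if it takes over 51 s, if anything falls off the work surface, if the arm or the gripper's body presses on something with over 40 N, if the wrist force passes 120 N, or if a joint passes its speed limit or range.

### The arm

A 6-joint arm with a two-finger parallel gripper is mounted at the origin on the work surface. World frame = base frame: x ahead of the robot, y to its left, z up, the work surface at z = 0. Lengths are in m, angles in rad, forces in N, time in s.
With the tool pointing down it reaches from about 0.25 to 0.775 m from the base axis. Payload 4 kg.
Tool frame: the origin (TCP) lies midway between the tips of the shut fingers; the grasp point (between the pads) lies 19 mm behind it; z points along the fingers, y is the line along which they close (so a half turn about z gives the same grasp; the last joint's range is limited). The gripper opens to 94 mm and grips with 3 to 60 N. Pads are 16 mm wide; open, the fingers measure 119 mm over their backs; the gripper's body (75 mm by 177 mm) begins 78 mm behind the grasp point.
Start: joints at [1.169, 0.087, 1.371, -0, 1.684, -0.103], TCP at [0.162, 0.526, 0.206] pointing down, gripper open.
Joint ranges: [-3.1, 3.1], [-0.76, 2.03], [0.27, 2.55], [-1.08, 4.22], [0.17, 2.65], [-2.57, 2.57]. Speed limits (rad/s): [2.79, 2.79, 3.14, 3.14, 3.14, 3.14].

### API

Orientations are given as [roll, pitch, yaw] about the fixed x, y, z axes, in that order (R = Rz(yaw) Ry(pitch) Rx(roll)).
In Python, from bench import robot gives the robot as it stands.
- The arm moves only by the tool servo_tool, never from a script. Its argument "moves" is a list of rows, each a list of 5 numbers: the shift along the tool's x, y, z in units of 25 mm (1.0 is 25 mm), then the turn about the tool's z in units of 6 degrees (1.0 is 6 degrees), then the closure, from 0 (fully open) to 1 (shut). In form: [[dx, dy, dz, yaw, gripper], ...]. A call has 1 to 10 rows; each row is the pose to reach, as a shift and turn from the pose commanded when the call began, along the tool's axes at that moment; what a row does not reach only later rows make up. A row lasts 1/12 s, in which the tool goes at most 41.7 mm and 7.16 degrees, less where a joint would pass 70% of its speed; a pose out of reach is approached as far as the arm can. A call with a gripper value outside its range is refused whole. The fingers move at their own pace and stop on an object; the grip force is fixed at half the most. Time passes only in rows, so rows that repeat a pose let the fingers close. It gives the time, the measured TCP pose, the force, the opening and the grip force at its end, in the units of the state.
- robot.get_obs(): the state, without advancing time (a new reading comes with each control period).
- robot.snapshot(name): name is "side" or "top"; returns a dict with "image" (400x640x3 uint8, blue, green, red), "fx", "fy", "cx", "cy" (pixels), "eye" and "orientation" of the camera in the world. Camera axes: x right, y down, z forward; pixel columns grow to the right and rows downward; lengths in m; the calibration is good to about 2 mm. A picture is of the moment at which its call begins. There is no depth.
- robot.close_job(): hands the job in; it is judged then, once.
The state is a dict: "time": time; "joint_positions": joint angles; "qvel": joint speeds; "joint_torque": joint torques, N m; "tool_pos": TCP position; "ee_rot": TCP orientation; "wrist_force": force on the tool from outside, world axes, zero at the start; "wrist_torque": the same for the moment, N m; "width": finger opening in m; "finger_force": force on a finger pad.
Only numpy, scipy, OpenCV 4.12 (cv2) and the standard library are available. Lean on these libraries where they do the work, as an engineer would, in place of code of your own. Each camera call takes 0.05 s, during which the arm holds its last target. There are 200 camera calls.

## Working session

There is one attempt and no reset: what is moved stays moved. The work goes in short steps, Python scripts to look and compute and a tool call to move; the robot and the scene stay as the last step left them, time stands still between calls to the robot, and variables do not carry over. Pictures are saved under pics/ and viewed, at most 10 in all, crops included, and the job is handed in when it is done.

Besides the shell and the picture viewer there is one more tool, called as name(argument=value, ...) on one line, values as JSON. servo_tool: Moves the arm, as the interface text tells. Its arguments: {"type":"object","properties":{"moves":{"type":"array"}},"required":["moves"]}

```bash
mkdir -p pics
cat > h.py <<'E'
import numpy as np, cv2
from scipy.spatial.transform import Rotation as R
from bench import robot
def snap(n):
    s=robot.snapshot(n); s['image']=np.array(s['image']); return s
def Rm(s):
    o=np.array(s['orientation'],float)
    return o if o.shape==(3,3) else (R.from_euler('xyz',o).as_matrix() if o.size==3 else R.from_quat(o).as_matrix())
def ray(s,u,v,z):
    d=Rm(s)@np.array([(u-s['cx'])/s['fx'],(v-s['cy'])/s['fy'],1]); e=np.array(s['eye'])
    return e+d*(z-e[2])/d[2]
def proj(s,p):
    c=Rm(s).T@(np.array(p)-np.array(s['eye'])); return s['cx']+s['fx']*c[0]/c[2], s['cy']+s['fy']*c[1]/c[2]
E
python3 - <<'E'
from h import *
for n in('top','side'):
    s=snap(n); print(n,s['fx'],s['cx'],s['cy'],s['eye'],s['orientation'])
    cv2.imwrite(f'pics/{n}0.png',s['image']); np.save(n+'0.npy',s,allow_pickle=True)
print(robot.get_obs())
E
```

```text
top 411.926057242828 311.9802783790035 200.72164576507737 [0.45341054 0.01768781 1.45408729] [-3.05680011e+00  2.47811006e-03 -1.55786851e+00]
side 476.8244700280625 317.9971142755276 201.23560240434134 [ 0.07016079 -0.96142753  0.89049874] [-2.22013718  0.01344632 -0.48380081]
{'time': 0.1, 'joint_positions': array([ 1.16887327e+00,  8.79033583e-02,  1.37208442e+00, -3.45094101e-06,
        1.68357790e+00, -1.03096486e-01]), 'qvel': array([ 1.21878750e-04, -2.38359386e-04, -3.10402549e-03,  2.33252875e-03,
        3.94639295e-04, -1.18088608e-05]), 'joint_torque': array([ 2.75434861e-03, -3.41253161e+01, -3.03301406e+01,  7.21857604e-02,
        3.04166204e-02, -1.12318696e-04]), 'tool_pos': array([0.16173394, 0.52517911, 0.20441853]), 'ee_rot': array([-3.13962975e+00, -1.99639952e-04,  2.84276550e+00]), 'wrist_force': array([ 0.3361664 ,  0.12469392, -0.00844822]), 'wrist_torque': array([-0.02256775, -0.05703116,  0.00410286]), 'finger_force': 0.0, 'width': 0.09405712167711831}
```

View pics/top0.png

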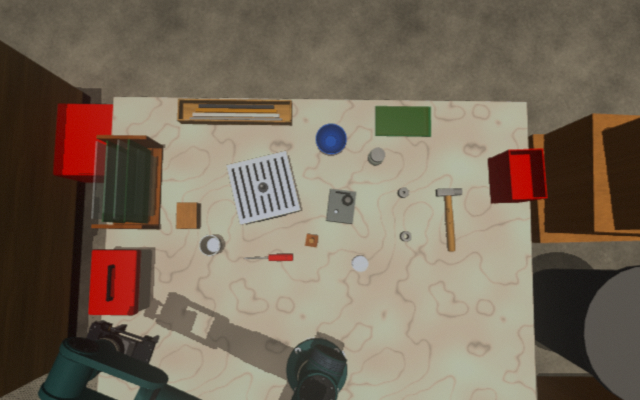

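View pics/side0.png

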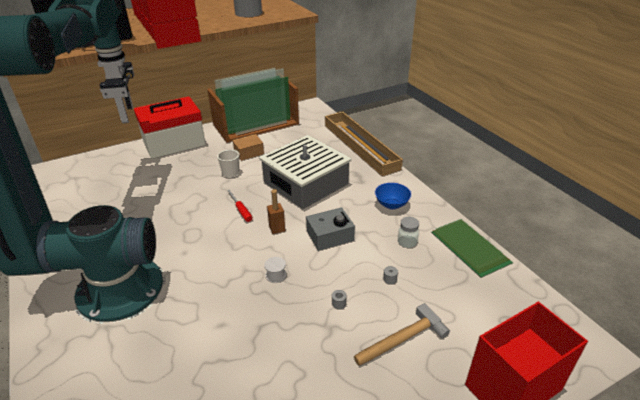

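The top view shows the grinder spindle near (263,187), the control box at (341,206), the stand at (311,240) and the sleeves at (403,192) and (405,236). In the side view the sleeves are at (339,298) and (390,274). Next I'll magnify these areas.

Run:
```python
from h import *
t=np.load('top0.npy',allow_pickle=True).item()['image'];s=np.load('side0.npy',allow_pickle=True).item()['image']
def c(i,u,v,w,h,W,H): return cv2.resize(i[v:v+h,u:u+w],(W,H),interpolation=cv2.INTER_CUBIC)
# tiles; scale noted
a=np.hstack([c(t,390,180,25,25,200,200),c(t,392,224,25,25,200,200),c(t,320,182,40,40,200,200),c(t,300,225,25,25,200,200)])
b=np.hstack([c(s,325,285,30,30,200,200),c(s,376,260,30,30,200,200),c(s,300,200,60,60,200,200),c(s,262,185,50,50,200,200)])
d=np.hstack([c(t,225,148,80,80,200,200),c(t,250,175,25,25,200,200),c(s,255,130,100,100,200,200),c(s,290,138,30,30,200,200)])
cv2.imwrite('pics/m.png',np.vstack([a,b,d]))
```

```text
(no output)
```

View pics/m.png

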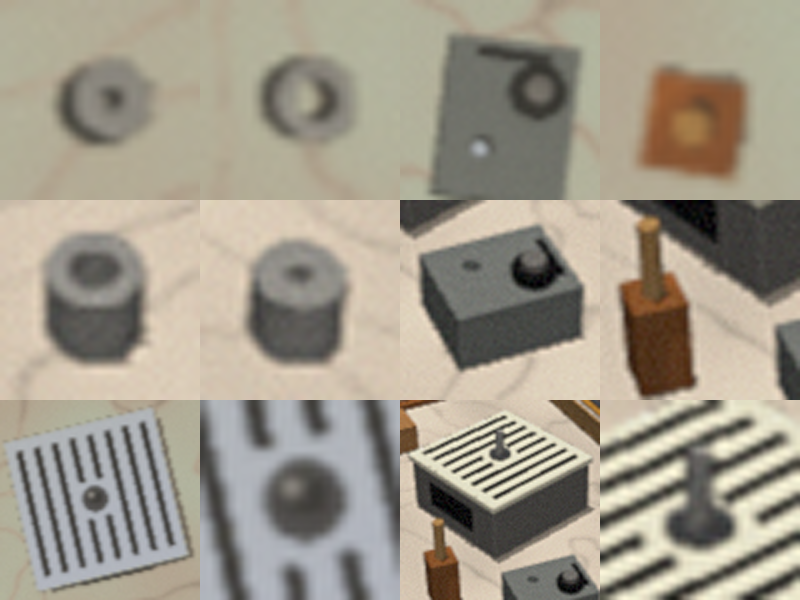

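The second top-view tile, at (405,236), and the first side tile, at (339,298), show the big bore, so that sleeve is the wide one. The reset hole is near (335.5,211) in the top view and (321,219) in the side view. The collar, stand and stylus handle are all clear. I'll measure them next.

```bash
cat > meas.py <<'E'
from h import *
t=np.load('top0.npy',allow_pickle=True).item();s=np.load('side0.npy',allow_pickle=True).item()
def blob(S,u,v,w,h,seed,inv=True,ch='g',fill=True,thr=None):
    k=8;im=S['image'][v:v+h,u:u+w]
    g=cv2.cvtColor(im,cv2.COLOR_BGR2GRAY) if ch=='g' else cv2.cvtColor(im,cv2.COLOR_BGR2HSV)[...,1]
    g=cv2.resize(g,None,fx=k,fy=k,interpolation=cv2.INTER_CUBIC)
    f=cv2.THRESH_BINARY_INV if inv else cv2.THRESH_BINARY
    T,m=cv2.threshold(g,thr or 0,255,f|(0 if thr else cv2.THRESH_OTSU))
    cs,_=cv2.findContours(m,cv2.RETR_EXTERNAL,cv2.CHAIN_APPROX_NONE)
    p=((seed[0]-u+.5)*k,(seed[1]-v+.5)*k)
    c=max(cs,key=lambda c:cv2.pointPolygonTest(c,p,True))
    M=cv2.moments(c);cx,cy=M['m10']/M['m00'],M['m01']/M['m00'];x,y,W,H=cv2.boundingRect(c)
    f=lambda x,y:(round((x+.5)/k-.5+u,2),round((y+.5)/k-.5+v,2))
    return dict(T=T,c=f(cx,cy),mn=f(x,y),mx=f(x+W,y+H),mid=f(x+W/2,y+H/2))
for name,S,a,z in [('wide',t,(392,224,26,25,(405,231)),.016),('wide',s,(325,285,30,28,(339,303)),.016),
 ('narrow',t,(390,180,26,25,(403,192)),.016),('narrow',s,(376,260,30,28,(390,279)),.016),
 ('collar',t,(256,180,15,15,(263,187)),.104),
 ('button',t,(340,190,17,17,(347,200)),.06),('hole',s,(313,213,14,9,(320,219)),.055)]:
    b=blob(S,*a); print(name,b,ray(S,*b['mid'],z)[:2].round(4),ray(S,*b['c'],z)[:2].round(4))
b=blob(t,330,206,11,11,(335,211),inv=False);print('key',b,[ray(t,*b['c'],z)[:2].round(4) for z in(.03,.055)])
b=blob(t,298,226,25,24,(311,240),ch='s',thr=None,inv=False);print('stand',b,ray(t,*b['c'],.06)[:2].round(4))
# collar in side, stylus handle
b=blob(s,297,148,18,14,(304,157));print('collar s',b)
b=blob(s,268,185,14,26,(274,197),ch='g');print('hs',b)
E
python3 meas.py
```

```text
wide {'T': 147.0, 'c': (404.7, 235.99), 'mn': (398.81, 230.44), 'mx': (410.56, 241.56), 'mid': (404.69, 236.0)} [ 0.4566 -0.301 ] [ 0.4566 -0.3011]
wide {'T': 153.0, 'c': (338.79, 299.61), 'mn': (331.19, 289.81), 'mx': (346.56, 309.31), 'mid': (338.88, 299.56)} [ 0.459  -0.3032] [ 0.4587 -0.3032]
narrow {'T': 146.0, 'c': (402.37, 192.43), 'mn': (396.19, 186.94), 'mx': (408.81, 198.06), 'mid': (402.5, 192.5)} [ 0.6086 -0.2943] [ 0.6088 -0.2938]
narrow {'T': 156.0, 'c': (390.06, 275.29), 'mn': (382.19, 265.81), 'mx': (397.94, 284.31), 'mid': (390.06, 275.06)} [ 0.6117 -0.2948] [ 0.6113 -0.2954]
collar {'T': 130.0, 'c': (262.63, 187.03), 'mn': (257.56, 181.94), 'mx': (267.94, 192.44), 'mid': (262.75, 187.19)} [0.6109 0.1855] [0.6114 0.1859]
button {'T': 98.0, 'c': (346.62, 198.53), 'mn': (339.56, 190.81), 'mx': (353.56, 206.06), 'mid': (346.56, 198.44)} [ 0.5811 -0.0947] [ 0.5808 -0.0949]
hole {'T': 142.0, 'c': (319.74, 217.19), 'mn': (312.56, 212.56), 'mx': (326.56, 221.56), 'mid': (319.56, 217.06)} [ 0.5422 -0.0483] [ 0.5424 -0.049 ]
key {'T': 132.0, 'c': (335.37, 211.35), 'mn': (333.81, 209.94), 'mx': (337.06, 212.81), 'mid': (335.44, 211.38)} [array([ 0.5385, -0.0587]), array([ 0.537 , -0.0573])]
stand {'T': 94.0, 'c': (311.17, 240.14), 'mn': (304.56, 233.44), 'mx': (317.69, 246.81), 'mid': (311.12, 240.12)} [0.4385 0.0237]
collar s {'T': 149.0, 'c': (303.99, 154.11), 'mn': (296.56, 147.56), 'mx': (309.94, 160.06), 'mid': (303.25, 153.81)}
hs {'T': 132.0, 'c': (275.17, 198.02), 'mn': (267.56, 184.56), 'mx': (281.56, 210.56), 'mid': (274.56, 197.56)}
```

```bash
cat >> h.py <<'E'
def go(p,yaw=None):
    o=robot.get_obs(); M=R.from_euler('xyz',o['ee_rot']).as_matrix()
    d=M.T@(np.array(p)-o['tool_pos'])/.025
    print('t',round(o['time'],2),'tcp',o['tool_pos'].round(4),'rpy',o['ee_rot'].round(4),'units',d.round(3))
E
python3 -c "
from h import *
go([.458,-.302,.2])"
```

```text
t 0.1 tcp [0.1617 0.5252 0.2044] rpy [-3.1396e+00 -2.0000e-04  2.8428e+00] units [-21.066 -28.132   0.228]
```

servo_tool(moves=[[-0.5,-0.67,0,0,0],[-1.5,-2,0,0,0],[-2.4,-3.2,0,0,0],[-3.3,-4.4,0,0,0],[-4.2,-5.6,0,0,0],[-5.1,-6.8,0,0,0],[-6,-8,0,0,0],[-6.9,-9.2,0,0,0],[-7.8,-10.4,0,0,0],[-8.7,-11.6,0,0,0]])

```text
time: 0.93
tool_pos: [0.2842, 0.1828, 0.2051]
ee_rot: [3.142, 0.0, 2.844]
wrist_force: [0.8, -0.8, 0.0]
width: 0.0942
finger_force: 0.0
```

servo_tool(moves=[[-0.9,-1.2,0,0,0],[-1.8,-2.4,0,0,0],[-2.7,-3.6,0,0,0],[-3.6,-4.8,0,0,0],[-4.5,-6,0,0,0],[-5.4,-7.2,0,0,0],[-6.3,-8.4,0,0,0],[-7.2,-9.6,0,0,0],[-8.1,-10.8,0,0,0],[-9,-12,0,0,0]])

```text
time: 1.77
tool_pos: [0.411, -0.1704, 0.205]
ee_rot: [3.141, -0.001, 2.842]
wrist_force: [-0.2, 1.0, 0.9]
width: 0.094
finger_force: 0.0
```

servo_tool(moves=[[-0.9,-1.2,0,0,0],[-1.8,-2.4,0,0,0],[-2.6,-3.5,0,0,0],[-3.1,-4.2,0,0,0],[-3.35,-4.5,0,0,0],[-3.35,-4.5,0,0,0],[-3.35,-4.5,0,0,0]])

```text
time: 2.35
tool_pos: [0.4578, -0.2999, 0.2049]
ee_rot: [3.14, -0.002, 2.843]
wrist_force: [0.7, 1.5, -0.2]
width: 0.0939
finger_force: 0.0
```

```bash
python3 -c "
from h import *
go([.458,-.302,.007])"
```

```text
t 2.35 tcp [ 0.4578 -0.2999  0.2049] rpy [ 3.1403e+00 -1.5000e-03  2.8427e+00] units [-0.046 -0.089  7.916]
```

servo_tool(moves=[[-0.05,-0.09,1,0,0],[-0.05,-0.09,2.4,0,0],[-0.05,-0.09,3.8,0,0],[-0.05,-0.09,5.2,0,0],[-0.05,-0.09,6.4,0,0.2],[-0.05,-0.09,7.3,0,0.3],[-0.05,-0.09,7.8,0,0.4],[-0.05,-0.09,7.9,0,0.5],[-0.05,-0.09,7.9,0,0.55],[-0.05,-0.09,7.9,0,0.55]])

```text
time: 3.18
tool_pos: [0.4598, -0.3035, 0.01]
ee_rot: [-3.14, 0.003, 2.844]
wrist_force: [-0.1, 0.9, 0.3]
width: 0.0573
finger_force: 0.0
```

servo_tool(moves=[[0,0,0,0,0.58],[0,0,0,0,0.61],[0,0,0,0,0.64],[0,0,0,0,0.7],[0,0,0,0,1],[0,0,0,0,1],[0,0,0,0,1],[0,0,0,0,1]])

```text
time: 3.85
tool_pos: [0.4594, -0.3037, 0.0094]
ee_rot: [-3.141, 0.002, 2.843]
wrist_force: [0.1, 2.2, 5.9]
width: 0.0362
finger_force: 30.0
```

servo_tool(moves=[[0,0,-0.4,0,1],[0,0,-1.2,0,1],[0,0,-2.4,0,1],[0,0,-3.6,0,1],[0,0,-4.8,0,1],[0,0,-5.9,0,1],[0,0,-6.8,0,1],[0,0,-7.4,0,1],[0,0,-7.6,0,1],[0,0,-7.6,0,1]])

```text
time: 4.68
tool_pos: [0.4589, -0.3036, 0.1992]
ee_rot: [-3.141, 0.002, 2.843]
wrist_force: [0.9, 0.1, -2.8]
width: 0.0358
finger_force: 30.0
```

```bash
python3 -c "
from h import *
go([.612,.186,.2])"
```

```text
t 4.68 tcp [ 0.4589 -0.3036  0.1992] rpy [-3.1407e+00  2.0000e-03  2.8426e+00] units [-0.086 20.518 -0.05 ]
```

servo_tool(moves=[[0,0.5,0,0,1],[0,1.5,0,0,1],[0,2.8,0,0,1],[0,4.1,0,0,1],[0,5.4,0,0,1],[0,6.7,0,0,1],[0,8,0,0,1],[0,9.3,0,0,1],[0,10.6,0,0,1],[0,11.9,0,0,1]])

```text
time: 5.52
tool_pos: [0.5449, -0.0161, 0.1954]
ee_rot: [-3.141, -0.005, 2.843]
wrist_force: [1.2, 0.6, -2.6]
width: 0.036
finger_force: 30.0
```

servo_tool(moves=[[0,1.3,0,0,1],[0,2.6,0,0,1],[0,3.9,0,0,1],[0,5.2,0,0,1],[0,6.4,0,0,1],[0,7.5,0,0,1],[0,8.2,0,0,1],[0,8.5,0,0,1],[0,8.5,0,0,1],[0,8.5,0,0,1]])

```text
time: 6.35
tool_pos: [0.6077, 0.184, 0.1963]
ee_rot: [-3.139, -0.003, 2.843]
wrist_force: [-0.0, -0.5, -2.5]
width: 0.0361
finger_force: 30.0
```

Run:
```python
from h import *
go([.612,.186,.16])
T=snap('top');S=snap('side');np.save('t1.npy',T,allow_pickle=True);np.save('s1.npy',S,allow_pickle=True)
p=robot.get_obs()['tool_pos'];u,v=map(int,proj(S,p));print(u,v,proj(T,p))
cr=lambda i,u,v:cv2.resize(i[v-35:v+45,u-40:u+40],(400,400),interpolation=cv2.INTER_CUBIC)
a,b=map(int,proj(T,p));cv2.imwrite('pics/a1.png',np.hstack([cr(S['image'],u,v),cr(T['image'],a,b)]))
```

```text
t 6.35 tcp [0.6077 0.184  0.1963] rpy [-3.1394e+00 -2.6000e-03  2.8432e+00] units [-0.143  0.128  1.453]
302 130 (np.float64(259.8322137233095), np.float64(184.48531153001886))
```

View pics/a1.png

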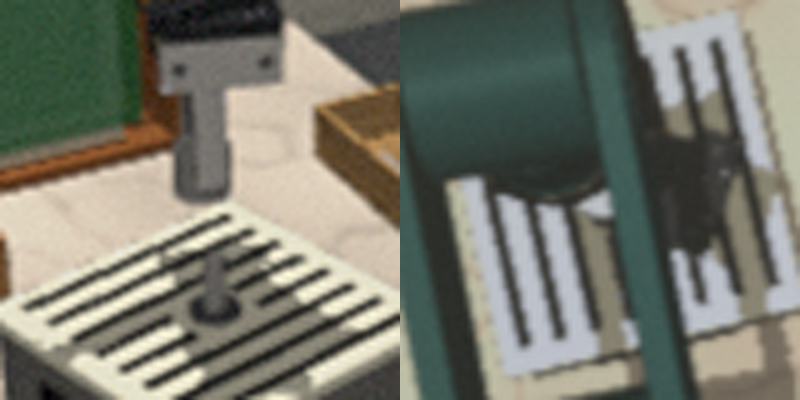

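The side crop shows the held sleeve, with its bottom centred near pixel (302,134), hanging straight over the spindle, whose collar is near (304.5,157). The arm blocks the top view here. I'll measure the spindle precisely in the clean side image and use the visible sleeve as the reference for the camera-to-arm offset.

Run:
```python
from h import *
s0=np.load('side0.npy',allow_pickle=True).item();s1=np.load('s1.npy',allow_pickle=True).item()
def rows(S,u,v,w,h,thr,step=4):
    g=cv2.resize(cv2.cvtColor(S['image'][v:v+h,u:u+w],cv2.COLOR_BGR2GRAY),None,fx=8,fy=8,interpolation=cv2.INTER_CUBIC)
    m=(g<thr).astype(np.uint8)
    n,l,st,c=cv2.connectedComponentsWithStats(m); k=1+np.argmax(st[1:,4]); m=l==k
    for r in range(0,h*8,step):
        x=np.where(m[r])[0]
        if len(x): print(round((r+.5)/8-.5+v,2),round((x.min()+.5)/8-.5+u,2),round((x.max()+.5)/8-.5+u,2),round((x.min()+x.max()+1)/16-.5+u,2))
print('spindle');rows(s0,297,143,15,20,135)
print('sleeve');rows(s1,292,118,22,22,150)
o=robot.get_obs();p=o['tool_pos'];print(p)
for z in(.0094,.0): print(z,proj(s1,p-[0,0,.0094-z]))
q=[.612,.186]
for z in(.1,.104,.138,.144): print(z,proj(s1,q+[z]),(np.array(proj(s1,[.622,.186,z]))-proj(s1,q+[z])),(np.array(proj(s1,[.612,.196,z]))-proj(s1,q+[z])))
```

```text
spindle
142.56 304.56 308.81 306.69
143.06 304.44 307.94 306.19
143.56 303.44 306.81 305.12
144.06 302.44 306.06 304.25
144.56 301.06 305.19 303.12
145.06 300.19 303.94 302.06
145.56 299.06 311.44 305.25
146.06 298.19 311.44 304.81
146.56 297.06 311.44 304.25
147.06 296.56 310.44 303.5
147.56 296.56 309.69 303.12
148.06 296.56 308.31 302.44
148.56 302.44 307.56 305.0
149.06 302.19 306.81 304.5
149.56 301.06 306.31 303.69
150.06 300.31 306.06 303.19
150.56 299.06 306.06 302.56
151.06 298.31 306.19 302.25
151.56 297.06 306.19 301.62
152.06 296.56 306.31 301.44
152.56 296.56 306.31 301.44
153.06 296.56 306.56 301.56
153.56 302.19 307.06 304.62
154.06 301.06 308.19 304.62
154.56 300.19 308.69 304.44
155.06 299.81 309.19 304.5
155.56 299.56 309.44 304.5
156.06 299.56 309.56 304.56
156.56 299.44 309.69 304.56
157.06 299.56 309.56 304.56
157.56 299.69 309.44 304.56
158.06 300.06 309.06 304.56
158.56 300.44 308.44 304.44
159.06 301.06 307.19 304.12
159.56 303.06 306.31 304.69
sleeve
117.56 291.56 306.56 299.06
118.06 291.56 306.56 299.06
118.56 291.56 306.69 299.12
119.06 291.56 306.69 299.1
[... 882 characters left out ...]
04.56 301.56
135.56 300.19 300.31 300.25
[0.60820629 0.18306823 0.1974145 ]
0.0094 (np.float64(302.3662996082871), np.float64(130.55103349510162))
0.0 (np.float64(302.4704590563403), np.float64(133.32534884249282))
0.1 (np.float64(304.0799752498805), np.float64(157.51968813214023)) [ 2.86315751 -0.82283975] [-1.41722789 -1.48381583]
0.104 (np.float64(304.0400600517492), np.float64(156.4261362656422)) [ 2.86790409 -0.82150849] [-1.41933433 -1.481027  ]
0.138 (np.float64(303.6954606823709), np.float64(146.98518892677342)) [ 2.90889424 -0.80965525] [-1.43749288 -1.45625028]
0.144 (np.float64(303.63364277091824), np.float64(145.29157106648583)) [ 2.91624969 -0.80746062] [-1.44074524 -1.45167285]
```

```bash
python3 -c "
from h import *
go([.614,.1837,.16])"
```

```text
t 6.45 tcp [0.6082 0.1831 0.1974] rpy [-3.1405e+00 -1.0000e-03  2.8415e+00] units [-0.215  0.094  1.496]
```

servo_tool(moves=[[-0.1,0.05,0.3,0,1],[-0.22,0.09,0.7,0,1],[-0.22,0.09,1.1,0,1],[-0.22,0.09,1.4,0,1],[-0.22,0.09,1.5,0,1],[-0.22,0.09,1.5,0,1],[-0.22,0.09,1.5,0,1]])

```text
time: 7.03
tool_pos: [0.6145, 0.1847, 0.1602]
ee_rot: [-3.141, -0.0, 2.843]
wrist_force: [0.7, -0.1, -1.8]
width: 0.0358
finger_force: 30.0
```

Run:
```python
from h import *
go([.614,.1837,.1134])
S=snap('side');u,v=304,148
cv2.imwrite('pics/a2.png',cv2.resize(S['image'][v-30:v+30,u-40:u+40],(640,480),interpolation=cv2.INTER_CUBIC))
go([.614,.1837,.1134])
```

```text
t 7.03 tcp [0.6145 0.1847 0.1602] rpy [-3.1414e+00 -5.0000e-04  2.8427e+00] units [ 0.006 -0.043  1.871]
t 7.08 tcp [0.6148 0.1848 0.1608] rpy [3.1412e+00 5.0000e-04 2.8428e+00] units [ 0.018 -0.053  1.897]
```

View pics/a2.png

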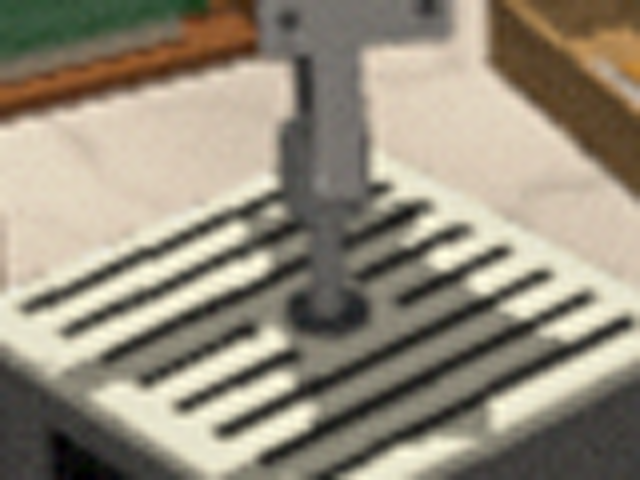

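The sleeve's centre line is at crop column 324 and the collar's is at 328. Lowering the sleeve adds about half a pixel, so the two line up. I'll lower it gently.

servo_tool(moves=[[0,-0.03,0.2,0,1],[0,-0.03,0.4,0,1],[0,-0.03,0.6,0,1],[0,-0.03,0.8,0,1],[0,-0.03,0.8,0,1]])

```text
time: 7.5
tool_pos: [0.6135, 0.1839, 0.1385]
ee_rot: [-3.14, -0.003, 2.843]
wrist_force: [-0.2, -0.3, -2.0]
width: 0.0362
finger_force: 30.0
```

servo_tool(moves=[[0,0,0.2,0,1],[0,0,0.4,0,1],[0,0,0.6,0,1],[0,0,0.8,0,1],[0,0,0.9,0,1],[0,0,0.9,0,1]])

```text
time: 8.0
tool_pos: [0.6138, 0.1839, 0.1168]
ee_rot: [-3.141, -0.002, 2.843]
wrist_force: [0.1, 1.1, -2.5]
width: 0.0363
finger_force: 30.0
```

servo_tool(moves=[[0,0,0.04,0,1],[0,0,0.08,0,1],[0,0,0.12,0,1],[0,0,0.14,0,1],[0,0,0.14,0,1]])

```text
time: 8.42
tool_pos: [0.6144, 0.1841, 0.1145]
ee_rot: [3.141, 0.0, 2.843]
wrist_force: [-0.3, 0.4, -1.8]
width: 0.0364
finger_force: 30.0
```

servo_tool(moves=[[0,0,0.03,0,1],[0,0,0.06,0,1],[0,0,0.06,0,1]])

```text
time: 8.67
tool_pos: [0.6145, 0.1841, 0.1135]
ee_rot: [3.141, 0.001, 2.843]
wrist_force: [-1.2, -0.0, -0.5]
width: 0.0361
finger_force: 30.0
```

servo_tool(moves=[[0,0,0.03,0,1],[0,0,0.03,0,1]])

```text
time: 8.83
tool_pos: [0.6146, 0.1841, 0.1135]
ee_rot: [3.141, 0.001, 2.843]
wrist_force: [-1.3, -0.2, 3.7]
width: 0.0365
finger_force: 30.0
```

It's seated: the wrist force has gone positive and the height has stopped changing. I'll release, retreat upward and check.

servo_tool(moves=[[0,0,0,0,0.55],[0,0,0,0,0.5],[0,0,0,0,0.4],[0,0,0,0,0.35],[0,0,0,0,0.35],[0,0,-0.3,0,0.35],[0,0,-1.2,0,0.35],[0,0,-2.4,0,0.35],[0,0,-3.6,0,0.35],[0,0,-3.6,0,0.35]])

```text
time: 9.67
tool_pos: [0.6175, 0.1847, 0.2111]
ee_rot: [3.135, 0.012, 2.843]
wrist_force: [0.8, -0.1, 1.3]
width: 0.0614
finger_force: 0.0
```

Run:
```python
from h import *
from meas import blob
s0=np.load('side0.npy',allow_pickle=True).item();t0=np.load('top0.npy',allow_pickle=True).item()
S=snap('side');u,v=304,148
c=lambda i,u,v,w,h,W,H: cv2.resize(i[v:v+h,u:u+w],(W,H),interpolation=cv2.INTER_CUBIC)
cv2.imwrite('pics/a3.png',np.vstack([np.hstack([c(S['image'],274,118,60,60,300,300),c(s0['image'],262,185,30,50,180,300),c(s0['image'],305,208,30,30,300,300)]),
 np.hstack([c(t0['image'],296,226,30,30,300,300),c(t0['image'],320,200,18,30,180,300),c(t0['image'],320,182,40,40,300,300)])]))
q=[.44,.024]
for z in(0,.075,.135): print(z,proj(s0,q+[z]),proj(t0,q+[z]))
go([.44,.024,.2])
```

```text
wide {'T': 147.0, 'c': (404.7, 235.99), 'mn': (398.81, 230.44), 'mx': (410.56, 241.56), 'mid': (404.69, 236.0)} [ 0.4566 -0.301 ] [ 0.4566 -0.3011]
wide {'T': 153.0, 'c': (338.79, 299.61), 'mn': (331.19, 289.81), 'mx': (346.56, 309.31), 'mid': (338.88, 299.56)} [ 0.459  -0.3032] [ 0.4587 -0.3032]
narrow {'T': 146.0, 'c': (402.37, 192.43), 'mn': (396.19, 186.94), 'mx': (408.81, 198.06), 'mid': (402.5, 192.5)} [ 0.6086 -0.2943] [ 0.6088 -0.2938]
narrow {'T': 156.0, 'c': (390.06, 275.29), 'mn': (382.19, 265.81), 'mx': (397.94, 284.31), 'mid': (390.06, 275.06)} [ 0.6117 -0.2948] [ 0.6113 -0.2954]
collar {'T': 130.0, 'c': (262.63, 187.03), 'mn': (257.56, 181.94), 'mx': (267.94, 192.44), 'mid': (262.75, 187.19)} [0.6109 0.1855] [0.6114 0.1859]
button {'T': 98.0, 'c': (346.62, 198.53), 'mn': (339.56, 190.81), 'mx': (353.56, 206.06), 'mid': (346.56, 198.44)} [ 0.5811 -0.0947] [ 0.5808 -0.0949]
hole {'T': 142.0, 'c': (319.74, 217.19), 'mn': (312.56, 212.56), 'mx': (326.56, 221.56), 'mid': (319.56, 217.06)} [ 0.5422 -0.0483] [ 0.5424 -0.049 ]
key {'T': 132.0, 'c': (335.37, 211.35), 'mn': (333.
[... 265 characters left out ...]
.0, 'c': (303.99, 154.11), 'mn': (296.56, 147.56), 'mx': (309.94, 160.06), 'mid': (303.25, 153.81)}
hs {'T': 132.0, 'c': (275.17, 198.02), 'mn': (267.56, 184.56), 'mx': (281.56, 210.56), 'mid': (274.56, 197.56)}
0 (np.float64(276.62197614819644), np.float64(228.74700282996474)) (np.float64(311.1603734006045), np.float64(239.53968006077514))
0.075 (np.float64(274.8443457255086), np.float64(208.20789323223846)) (np.float64(311.05998740901475), np.float64(239.74682312756363))
0.135 (np.float64(273.3322372268799), np.float64(190.7366788669775)) (np.float64(310.97145256916815), np.float64(239.9295117472907))
t 9.72 tcp [0.6167 0.1846 0.2081] rpy [3.1366 0.0089 2.8428] units [ 4.866 -8.22   0.238]
```

View pics/a3.png

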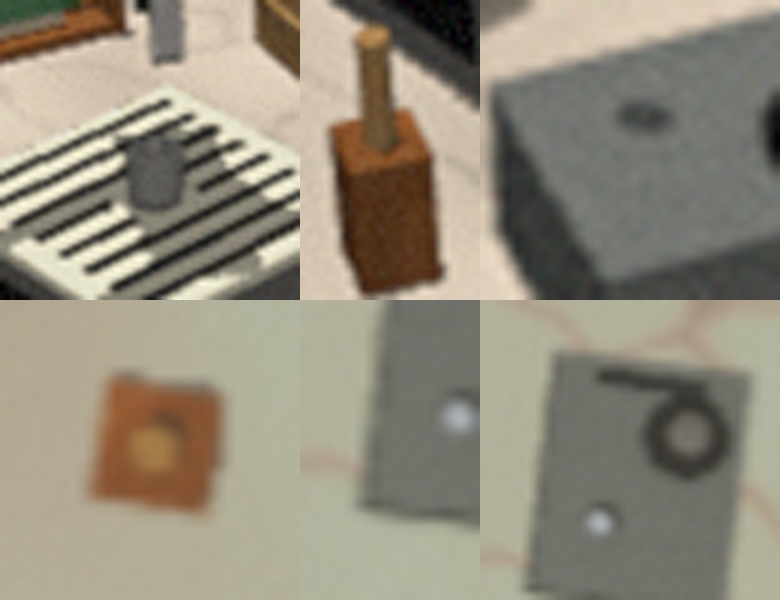

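The crop shows the sleeve seated: its bottom is at row 160, where the collar's was. The stylus handle top is at about (273.8,190.8) in the side view and (311.0,240.3) in the top view, which puts it near (0.441, 0.0225). I'll go there.

servo_tool(moves=[[0.3,-0.5,0,0,0.35],[0.9,-1.5,0,0,0.35],[1.6,-2.7,0,0,0.35],[2.3,-3.9,0,0,0.35],[3,-5.1,0,0,0.35],[3.7,-6.3,0.1,0,0.35],[4.3,-7.3,0.2,0,0.35],[4.8,-8.2,0.2,0,0.35],[4.83,-8.26,0.2,0,0.35],[4.83,-8.26,0.2,0,0.35]])

```text
time: 10.55
tool_pos: [0.4374, 0.0217, 0.1967]
ee_rot: [3.141, -0.0, 2.841]
wrist_force: [0.2, -1.1, 1.4]
width: 0.0609
finger_force: 0.0
```

```bash
python3 -c "
from h import *
go([.441,.0225,.088])"
```

```text
t 10.55 tcp [0.4374 0.0217 0.1967] rpy [ 3.1412e+00 -2.0000e-04  2.8408e+00] units [-0.128  0.07   4.349]
```

servo_tool(moves=[[-0.13,0.07,0.4,0,0.35],[-0.13,0.07,1.3,0,0.35],[-0.13,0.07,2.4,0,0.35],[-0.13,0.07,3.4,0,0.35],[-0.13,0.07,4.1,0,0.4],[-0.13,0.07,4.35,0,0.5],[-0.13,0.07,4.35,0,0.6],[-0.13,0.07,4.35,0,0.7],[-0.13,0.07,4.35,0,0.75],[-0.13,0.07,4.35,0,0.78]])

```text
time: 11.38
tool_pos: [0.4432, 0.0231, 0.09]
ee_rot: [3.141, 0.003, 2.843]
wrist_force: [-0.2, 0.2, -0.4]
width: 0.0265
finger_force: 0.0
```

servo_tool(moves=[[0,0,0,0,0.8],[0,0,0,0,0.83],[0,0,0,0,0.87],[0,0,0,0,0.95],[0,0,0,0,1],[0,0,0,0,1],[0,0,0,0,1]])

```text
time: 11.97
tool_pos: [0.4424, 0.0229, 0.0892]
ee_rot: [3.141, 0.001, 2.843]
wrist_force: [-0.5, 0.0, 4.1]
width: 0.0143
finger_force: 30.0
```

```bash
python3 -c "
from h import *
print(robot.get_obs()['wrist_force'])
go([.441,.0225,.18])"
```

```text
[-0.45491882  0.01781983  4.12399434]
t 11.97 tcp [0.4424 0.0229 0.0892] rpy [3.1412e+00 1.5000e-03 2.8428e+00] units [ 0.043 -0.03  -3.63 ]
```

The opening reads 14.3 mm on a 16 mm handle, so I'll look before lifting.

Run:
```python
from h import *
S=snap('side');T=snap('top');o=robot.get_obs();print(o['width'],o['finger_force'],o['tool_pos'])
c=lambda i,u,v,w,h,W,H: cv2.resize(i[v:v+h,u:u+w],(W,H),interpolation=cv2.INTER_CUBIC)
cv2.imwrite('pics/a4.png',np.hstack([c(S['image'],252,180,45,60,400,533),c(T['image'],285,214,45,60,400,533)]))
```

```text
0.014202073071443428 30.001021027565002 [0.44238006 0.02286484 0.08922616]
```

View pics/a4.png

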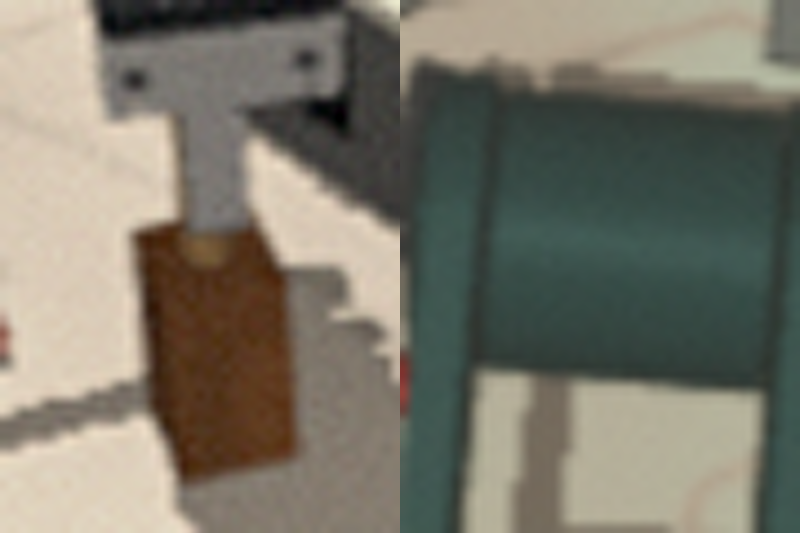

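The handle's foot shows directly under the finger and is held evenly, so I'll lift. I'll also work out the hole from the side ellipse at (320.8,219.2).

servo_tool(moves=[[0,0,-0.2,0,1],[0,0,-0.7,0,1],[0,0,-1.5,0,1],[0,0,-2.4,0,1],[0,0,-3.2,0,1],[0,0,-3.8,0,1],[0,0,-4.1,0,1],[0,0,-4.1,0,1],[0,0,-4.1,0,1]])

```text
time: 12.82
tool_pos: [0.4415, 0.023, 0.1902]
ee_rot: [-3.142, -0.001, 2.843]
wrist_force: [-0.6, -0.1, -0.3]
width: 0.0146
finger_force: 30.0
```

Run:
```python
from h import *
s0=np.load('side0.npy',allow_pickle=True).item()
g=cv2.cvtColor(s0['image'],cv2.COLOR_BGR2GRAY)[214:225,314:329];print(g)
w=np.clip(np.median(g)-8-g.astype(float),0,None)
n,l,st,c=cv2.connectedComponentsWithStats((w>0).astype(np.uint8));k=l[5,7];w*=(l==k)
y,x=np.mgrid[214:225,314:329];u,v=(w*x).sum()/w.sum(),(w*y).sum()/w.sum()
print(u,v,ray(s0,u,v,.055),ray(s0,320.8,219.2,.055))
go([.541,-.060,.19])
```

```text
[[136 115 115 117 116 112 115 119 112 113 115 120 121 117 118]
 [113 116 113 114 112 115 118 120 125 115 116 116 117 115 115]
 [116 112 117 112 118 121 115 116 120 121 116 116 117 121 118]
 [119 115 115 119 113 114 114 114 115 114 114 123 118 118 117]
 [117 117 119 121 116  93  84  86  93 107 115 117 121 115 119]
 [120 115 120 119 102  74  69  76  67  78 103 122 115 116 118]
 [116 115 115 120 109  88  82  74  72  86 105 119 119 122 115]
 [111 118 117 119 119 114 103 105  99 110 116 120 120 117 120]
 [116 114 115 115 118 118 118 120 118 117 123 111 119 121 117]
 [122 120 115 121 110 114 118 113 115 111 115 117 116 117 116]
 [118 116 119 116 117 114 116 119 119 114 118 119 115 119 123]]
320.95497630331755 219.23222748815166 [ 0.54112364 -0.05852777  0.055     ] [ 0.54081398 -0.05819881  0.055     ]
t 12.82 tcp [0.4415 0.023  0.1902] rpy [-3.1415e+00 -1.1000e-03  2.8428e+00] units [-4.781e+00 -2.002e+00  2.000e-03]
```

servo_tool(moves=[[-0.4,-0.17,0,0,1],[-1.2,-0.5,0,0,1],[-2.2,-0.92,0,0,1],[-3.2,-1.34,0,0,1],[-4,-1.67,0,0,1],[-4.5,-1.9,0.2,0,1],[-4.75,-1.98,0.5,0,1],[-4.78,-2,0.8,0,1],[-4.78,-2,0.8,0,1],[-4.78,-2,0.8,0,1]])

```text
time: 13.65
tool_pos: [0.5401, -0.0594, 0.1693]
ee_rot: [3.142, -0.003, 2.843]
wrist_force: [-1.2, -0.3, -0.5]
width: 0.0143
finger_force: 30.0
```

Run:
```python
from h import *
S=snap('side');T=snap('top');o=robot.get_obs();p=o['tool_pos'];print(o['width'],o['wrist_force'],p)
np.save('s2.npy',S,allow_pickle=True)
print('tip pred',proj(S,p-[0,0,.0842]),'handle low',proj(S,p-[0,0,.0142]),'tip at hole',proj(S,[*p[:2],.055]))
c=lambda i,u,v,w,h,W,H: cv2.resize(i[v:v+h,u:u+w],(W,H),interpolation=cv2.INTER_CUBIC)
cv2.imwrite('pics/a5.png',np.hstack([c(S['image'],296,175,50,60,480,576),c(T['image'],315,182,40,72,320,576)]))
go([.541,-.0595,.14])
```

```text
0.014762074115423006 [-0.64846053  0.9128449  -0.63558835] [ 0.5408524  -0.0593814   0.17105826]
tip pred (np.float64(320.9006914153092), np.float64(210.37212704575379)) handle low (np.float64(320.64079284277784), np.float64(189.48207285162863)) tip at hole (np.float64(321.0134387784822), np.float64(219.43450281791866))
t 13.75 tcp [ 0.5409 -0.0594  0.1711] rpy [ 3.1414e+00 -1.0000e-04  2.8436e+00] units [-0.007 -0.003  1.242]
```

View pics/a5.png

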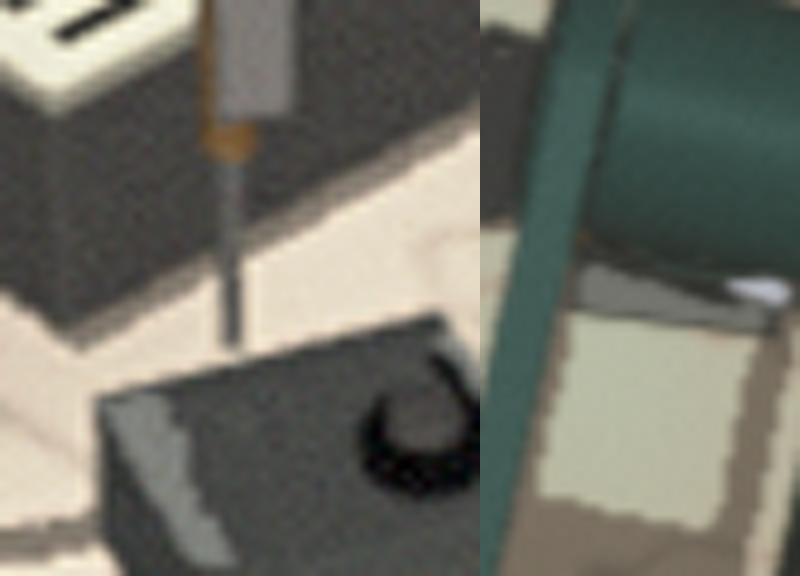

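The stylus hangs straight. Its tip is at side pixel (319.65,210.7), about 1.2 px left of where it should be, so the handle sits about 3.3 mm off along tool x. I'll correct that, lower to just above the mouth and check numerically.

servo_tool(moves=[[-0.13,0,0,0,1],[-0.13,0,0.3,0,1],[-0.13,0,0.6,0,1],[-0.13,0,0.9,0,1],[-0.13,0,1,0,1],[-0.13,0,1,0,1],[-0.13,0,1,0,1]])

```text
time: 14.33
tool_pos: [0.5442, -0.0609, 0.1455]
ee_rot: [-3.142, -0.001, 2.843]
wrist_force: [-0.5, 1.3, 0.1]
width: 0.0145
finger_force: 30.0
```

Run:
```python
from h import *
S=snap('side');o=robot.get_obs();p=o['tool_pos'];print(o['width'],o['wrist_force'],p,o['ee_rot'])
c=lambda i,u,v,w,h,W,H: cv2.resize(i[v:v+h,u:u+w],(W,H),interpolation=cv2.INTER_CUBIC)
M=R.from_euler('xyz',o['ee_rot']).as_matrix();tip=p+3.3e-3*M[:,0]-[0,0,.0842]
print('tip',tip,proj(S,tip),'at mouth',proj(S,[*tip[:2],.055]))
cv2.imwrite('pics/a6.png',c(S['image'],301,185,40,45,640,600)[:600])
```

```text
0.01460292010303575 [ 0.48090742 -0.32740623 -0.58581078] [ 0.54445258 -0.06095868  0.14595464] [ 3.14151122e+00 -3.23964016e-05  2.84278125e+00]
tip [ 0.54129881 -0.05998721  0.06175475] (np.float64(321.23657768277656), np.float64(217.60823817110816)) at mouth (np.float64(321.25944488911415), np.float64(219.50761161957348))
```

View pics/a6.png

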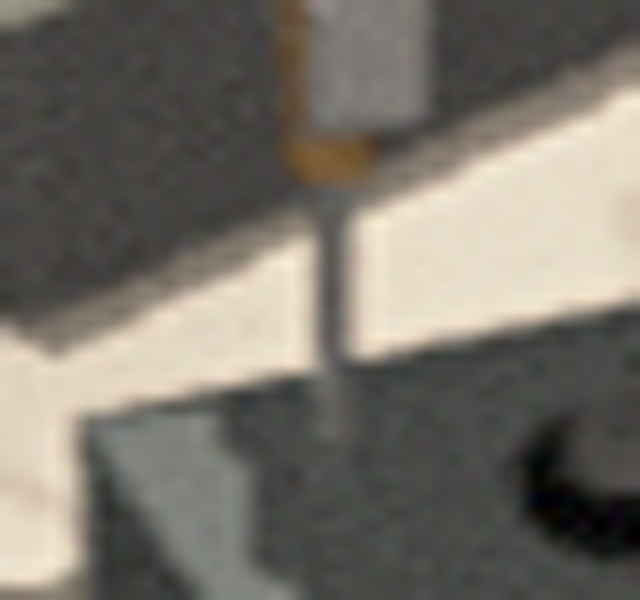

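The tip is at (321.2,217.3), 7 mm above the mouth. That projects onto the hole at (320.95,219.2). I'll go in gently, watching the force.

servo_tool(moves=[[0,0,0.1,0,1],[0,0,0.2,0,1],[0,0,0.3,0,1],[0,0,0.36,0,1],[0,0,0.36,0,1]])

```text
time: 14.8
tool_pos: [0.5441, -0.0609, 0.1364]
ee_rot: [3.142, -0.001, 2.843]
wrist_force: [0.2, -0.2, -0.5]
width: 0.0148
finger_force: 30.0
```

servo_tool(moves=[[0,0,0.1,0,1],[0,0,0.2,0,1],[0,0,0.3,0,1],[0,0,0.4,0,1],[0,0,0.5,0,1],[0,0,0.6,0,1],[0,0,0.7,0,1],[0,0,0.7,0,1]])

```text
time: 15.47
tool_pos: [0.544, -0.0608, 0.1186]
ee_rot: [-3.142, -0.001, 2.843]
wrist_force: [-0.1, -0.1, -1.4]
width: 0.0149
finger_force: 30.0
```

servo_tool(moves=[[0,0,0.06,0,1],[0,0,0.12,0,1],[0,0,0.18,0,1],[0,0,0.24,0,1],[0,0,0.3,0,1],[0,0,0.3,0,1]])

```text
time: 15.97
tool_pos: [0.5446, -0.061, 0.1122]
ee_rot: [3.141, 0.001, 2.843]
wrist_force: [-1.1, -0.7, 2.6]
width: 0.0145
finger_force: 30.0
```

servo_tool(moves=[[0,0,0.05,0,1],[0,0,0.1,0,1],[0,0,0.15,0,1],[0,0,0.19,0,1],[0,0,0.19,0,1]])

```text
time: 16.38
tool_pos: [0.5447, -0.061, 0.1082]
ee_rot: [3.141, 0.001, 2.843]
wrist_force: [-0.9, 1.1, 4.5]
width: 0.0145
finger_force: 30.0
```

servo_tool(moves=[[0,0,0.04,0,1],[0,0,0.08,0,1],[0,0,0.08,0,1],[0,0,0.08,0,1]])

```text
time: 16.72
tool_pos: [0.545, -0.0611, 0.108]
ee_rot: [3.141, 0.003, 2.843]
wrist_force: [-3.0, 1.7, 10.9]
width: 0.0143
finger_force: 30.0
```

The height has stopped at the hard stop (tip at about 24 mm) and the force has risen to 11 N, so the key is fully down. I'll hold, confirm it's steady, and hand in.

servo_tool(moves=[[0,0,0.02,0,1],[0,0,0.02,0,1],[0,0,0.02,0,1],[0,0,0.02,0,1],[0,0,0.02,0,1],[0,0,0.02,0,1]])

```text
time: 17.22
tool_pos: [0.5451, -0.0611, 0.1079]
ee_rot: [3.141, 0.003, 2.843]
wrist_force: [-3.0, 0.3, 12.8]
width: 0.0143
finger_force: 30.0
```

```bash
python3 -c "
from h import *
o=robot.get_obs();print(o['wrist_force'],o['tool_pos'],o['width'])
print(robot.close_job() if o['wrist_force'][2]>8 else 'check')"
```

```text
[-3.00440437  0.32724452 12.78465886] [ 0.54510431 -0.06107756  0.10787971] 0.01431486129316346
the job is handed in; nothing more can be done
None
```

I handed the job in at 17.2 s: the wide-bore sleeve is seated on the spindle and released, and the stylus is still gripped, holding the reset key at its hard stop with about 13 N; no verdict came back.

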